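Pack two spacer bushes home in the bearing tube

TASK

One steel spacer bush is already started in the upright steel tube. Drop the other one in on top of it, then take the packing rod from its wooden block and press both bushes steadily down the tube until they bottom out firmly on the sprung seat inside: past the first resistance until you feel about 18 N for a moment, never more than 28 N. Stand the rod back in its block and leave the other things on the table where they are.

Things in the scene. Friction and masses are not known exactly. Their poses are not given: they have to be found in the camera images.
- tube: Upright steel tube bolted to the table on a grey 110x110 mm plate, 138 mm high in all: a dark housing 75 mm across up to 80 mm, above it a pipe 46 mm across, at the top a flared mouth. Origin at the centre of its underside on the table, z up along the bore. The bore is 32 mm wide.
- tube_pads (a point): Point on the bore's axis 57 mm above the table, amid three hidden spring pads (38 to 76 mm high) that rub on the bushes: pushing the bushes down between them takes 3 to 9 N, unevenly.
- tube_base (a point): Point on the bore's axis 10 mm above the table. Above it is the sprung seat, free height 22 to 37 mm over the table, different each time and neither seen nor measured; it yields 1 mm per 3 N. With the bushes just on it the upper one's top is 37 to 52 mm below the rim, up to 8 mm more when pressed. Once the rod is off, the seat lifts them back a few mm; that is right.
- tube_mouth (a point): Centre of the tube's upper rim, 138 mm above the table; z up along the bore. The mouth flares from the 32 mm bore, 12 mm below the rim, to 46 mm at the rim.
- bush_in_tube: The first steel bush, 28 mm diameter, 32 mm long, already in the tube, held by the spring pads with its top about 45 mm below the rim. Origin at the centre of its lower end, z up.
- bush_in_tube_top (a point): Centre of the upper end of the first bush.
- bush: The second steel bush, the same size (28 mm diameter, 32 mm long, edges chamfered 1.5 mm, 70 g), standing upright on the table. Origin at the centre of its lower end, z up. Dropped into the mouth it falls onto the first one and knocks it on a little, stopping with its top 12 to 28 mm below the rim.
- bush_top (a point): Centre of the upper end of the second bush.
- holder: Dark wooden block 75x75x70 mm fixed to the table, with a round hole 26 mm wide and 60 mm deep in its top, where the rod stands. Origin at the centre of its underside.
- holder_mouth (a point): Centre of the hole's mouth on the block's top, 70 mm above the table.
- rod: Packing rod, 154 mm long, 250 g, standing in the block: a steel shaft 22 mm in diameter and 97 mm long below, a round guard 38 mm across from 97 to 104 mm, above it a round wooden handle 24 mm in diameter from 104 to 154 mm. Origin at the centre of the foot, z up to the handle. Hold it by the handle with the fingertips just above the guard.
- rod_foot (a point): Centre of the rod's lower end.
- guide_roller: Bystander to leave alone: dark waisted rubber roller, 52 mm across, 52 high; origin at the centre of its underside.
- pipe_collar: Bystander to leave alone: dark squarish iron collar, 44x50 mm, 22 high; origin at the centre of its underside.
- chrome_cup: Bystander to leave alone: chrome cup, 61 mm across, 66 high; origin at the centre of its underside.
- tape_roll: Bystander to leave alone: roll of grey tape lying flat, 70 mm across, 46 high; origin at the centre of its underside.
- strap_hook_3: Bystander to leave alone: black rolled strap hook lying on edge, 58x134 mm, 26 high; origin at the centre of its underside.
- tag_stack: Bystander to leave alone: bundle of number tags, 38x65 mm, 19 high; origin at the centre of its underside.
- u_bracket_1: Bystander to leave alone: rusty U-shaped bracket, 30x78 mm, 42 high; origin at the centre of its underside.

How it is judged:
On the way, in this order (a step that is already met when the one before it is completed fails the run):
1. the second bush stands in the tube on top of the first (horizontal distance between bush_top and tube_mouth below 0.006 m and z of bush_top in the frame of tube_mouth below 0 m and contact force between the fingers and bush below 0.1 N), for 0.2 s.
2. the bushes are pressed onto the seat with the rod at more than 14 N (contact force between rod and bush above 14 N and z of bush_top in the frame of tube_mouth below -0.034 m and z of bush_in_tube_top in the frame of tube_mouth below -0.066 m and linear speed of bush below 0.012 m/s), for 0.2 s.
At the end, for the whole second after the job is handed in: Both bushes packed on the seat, one on the other (within 4 mm), pressed there by the rod at over 14 N for 0.2 s: tops at least 34 and 66 mm below the rim, within 6 mm of the bore's axis. Rod released, at rest, upright (0.15 rad), foot at least 50 mm down the block's hole (z of bush_top in the frame of tube_mouth below -0.034 m and z of bush_in_tube_top in the frame of tube_mouth below -0.066 m and horizontal distance between bush_top and tube_mouth below 0.006 m and distance between bush_top and bush_in_tube_top below 0.036 m and horizontal distance between rod_foot and holder_mouth below 0.008 m and z of rod_foot in the frame of holder_mouth below -0.05 m and angle between rod's own z axis and vertical below 0.15 rad and linear speed of each of rod, bush below 0.02 m/s); the robot touches nothing.
It fails at once if the rod presses on the bushes with more than 28 N (contact force between rod and bush above 28 N).
It fails at once if the fingers press on the tube or the block with more than 28 N (contact force between the fingers and tube above 28 N or contact force between the fingers and holder above 28 N).
It fails at once if a bystander is moved by more than 30 mm (distance of any of guide_roller, pipe_collar, chrome_cup, tape_roll, strap_hook_3, tag_stack, u_bracket_1 from where it was at the start of the episode above 0.03 m).
It also fails if it takes over 72 s, if anything falls off the work surface, if the arm or the gripper's body presses on something with over 40 N, if the wrist force passes 120 N, or if a joint passes its speed limit or range.

ROBOT

A 6-joint arm with a two-finger parallel gripper is mounted at the origin on a cart in front of the work surface, level with it; the furniture and walls round the work are solid. World frame = base frame: x ahead of the robot, y to its left, z up, the work surface at z = 0. Lengths are in m, angles in rad, forces in N, time in s.
With the tool pointing down it reaches from about 0.375 to 0.975 m from the base axis. Payload 3.8 kg.
Tool frame: the origin (TCP) lies midway between the tips of the shut fingers; the grasp point (between the pads) lies 19 mm behind it; z points along the fingers, y is the line along which they close (so a half turn about z gives the same grasp; the last joint's range is limited). The gripper opens to 85 mm and grips with 20 to 120 N. Pads are 22 mm wide; open, the fingers measure 114 mm over their backs; the gripper's body (76 mm by 85 mm) begins 54 mm behind the grasp point. The pads swing forward as they close: fully open they stand 13 mm farther back than shut.
Start: joints at [1.265, 0.264, 1.604, -0, 1.274, -0.037], TCP at [0.179, 0.651, 0.231] pointing down, gripper open.
Joint ranges: [-2.63, 2.63], [-0.94, 2.18], [0.31, 2.57], [-1.31, 4.45], [0, 2.66], [-2.55, 2.55]. Speed limits (rad/s): [2.57, 2.57, 3.14, 3.14, 3.14, 3.14].

INTERFACE

Orientations are given as a rotation vector (axis times angle).
In Python, from workcell import status, read_camera, workorder, masks_of gives the robot as it stands.
- The arm moves only by the tool drive_tool, never from a script. Its argument "rows" is a list of rows, each a list of 7 numbers: the turn, a rotation vector about the tool's x, y, z in degrees, then the shift along the tool's x, y, z in m, then the opening, from 0 (shut) to 1 (fully open). In form: [[ax, ay, az, tx, ty, tz, claw], ...]. A call has 1 to 8 rows; each row shifts and turns the commanded pose from where the row before left it, along the tool's axes as they then stand; what a row does not reach is not made up. A row lasts 1/12 s, in which the tool goes at most 41.7 mm and 7.16 degrees, less where a joint would pass 70% of its speed; a pose out of reach is approached as far as the arm can. A call is refused whole if a number of a shift passes 0.0417 or a number of a turn 7.16, either way. A call with a gripper value outside its range is refused whole. The fingers move at their own pace and stop on an object; "force" is the grip in N (left out, the last holds). Time passes only in rows, so rows that do not move let the fingers close. It gives the time, the measured TCP pose, the force, the opening and the grip force at its end, in the units of the state.
- status.read_state(): the state, without advancing time (a new reading comes with each control period).
- read_camera(name): name is "scene" or "top"; returns a dict with "color" (480x640x3 uint8, red, green, blue), "intrinsics" (3x3 intrinsics, pixels), "world_from_camera" (4x4, takes a point from camera to world coordinates). Camera axes: x right, y up, looking along -z (the intrinsics and any distortion apply to the point x, -y, -z); pixel columns grow to the right and rows downward; lengths in m; the calibration is good to about 2 mm. A picture is of the moment at which its call begins. There is no depth.
- workorder.finish_job(): hands the job in; it is judged then, once.
Trained networks look in a picture, given as the dict that the camera call returned (one of the last four; its "shot" number tells which), for a name from the list of things; names that differ only in an ending like _2 or _b are one class to them, and where a whole thing is asked for, a point or a joint stands for the part that bears it (a point fixed in the world has none). Each returns a list of dicts, best first, with "score" (0 to 1); they miss things now and then, are a little off and sometimes report something else, mostly with a low value. They report only what shows in the picture. A call takes as long as a camera call.
- masks_of(picture, name): "mask" (480x640 bool, what is visible of it) and "bbox" ([left, top, right, bottom] in pixels, round what is visible of it).
The state is a dict: "time": time; "q": joint angles; "joint_vel": joint speeds; "joint_torque": joint torques, N m; "tool_pos": TCP position; "tcp_rot": TCP orientation; "wrist_force": force on the tool from outside, world axes, zero at the start; "torque": the same for the moment, N m; "width": opening from 0.0 (shut) to 1.0 (fully open); "grip_force": force on a finger pad.
Only numpy, scipy, OpenCV 4.12 (cv2) and the standard library are available. Lean on these libraries where they do the work, as an engineer would, in place of code of your own. Each camera call takes 0.05 s, during which the arm holds its last target. There are 200 camera calls.

## Working session

There is one attempt and no reset: what is moved stays moved. The work goes in short steps, Python scripts to look and compute and a tool call to move; the robot and the scene stay as the last step left them, time stands still between calls to the robot, and variables do not carry over. Pictures are saved under pics/ and viewed, at most 10 in all, crops included, and the job is handed in when it is done.

Besides the shell and the picture viewer there is one more tool, called after "Request:" by a JSON object that holds its "fn" and its "kwargs". drive_tool: Moves the arm, as the interface text tells. Its arguments: {"type":"object","properties":{"rows":{"type":"array"},"force":{"type":"number"}},"required":["rows"]}

```bash
mkdir -p pics; ls; cat > h.py <<'E'
import numpy as np, cv2
from workcell import status, read_camera, workorder, masks_of
def ray(p,uv):
    K=np.array(p["intrinsics"]);T=np.array(p["world_from_camera"])
    d=np.linalg.solve(K,[uv[0],uv[1],1.]); d=d*[1,-1,-1]
    return T[:3,3],T[:3,:3]@d
def atz(p,uv,z):
    o,d=ray(p,uv); return o+d*(z-o[2])/d[2]
def proj(p,X):
    K=np.array(p["intrinsics"]);T=np.array(p["world_from_camera"])
    c=T[:3,:3].T@(np.array(X)-T[:3,3]); v=K@(c*[1,-1,-1]); return v[:2]/v[2]
E
python3 - <<'E'
from h import *
for n in("scene","top"):
    p=read_camera(n); cv2.imwrite(f"pics/{n}0.png",p["color"][...,::-1])
    print(n,{k:v for k,v in p.items() if k!="color"})
    for t in("tube","bush","holder","rod","guide_roller","chrome_cup","pipe_collar","tape_roll","strap_hook_3","tag_stack","u_bracket_1"):
        for m in masks_of(p,t)[:2]: print(t,round(m["score"],2),np.round(m["bbox"]),m["mask"].sum())
print(status.read_state())
E
```

```text
pics
scene {'intrinsics': array([[456.85263151,   0.        , 320.20714829],
       [  0.        , 456.85263151, 243.23648915],
       [  0.        ,   0.        ,   1.        ]]), 'world_from_camera': array([[ 0.58197095,  0.54710791, -0.60165002,  0.03035586],
       [-0.81320823,  0.39288273, -0.42934315, -0.42888256],
       [ 0.00148087,  0.73913199,  0.67355899,  0.69720659],
       [ 0.        ,  0.        ,  0.        ,  1.        ]]), 'shot': 1}
tube 0.95 [190. 183. 258. 257.] 2598
bush 0.64 [260. 269. 272. 290.] 228
holder 0.27 [341. 249. 369. 295.] 681
rod 0.65 [342. 246. 365. 296.] 710
rod 0.64 [259. 270. 271. 290.] 242
guide_roller 0.77 [299. 213. 322. 244.] 619
chrome_cup 0.76 [162. 233. 200. 276.] 1103
pipe_collar 0.57 [284. 242. 312. 265.] 487
pipe_collar 0.41 [320. 278. 383. 335.] 2273
tape_roll 0.98 [294. 318. 333. 368.] 1525
strap_hook_3 0.82 [377. 369. 457. 421.] 1139
strap_hook_3 0.49 [284. 244. 312. 263.] 483
tag_stack 0.81 [442. 307. 475. 331.] 628
u_bracket_1 0.9 [443. 344. 500. 374.] 932
u_bracket_1 0.68 [342. 251. 362. 297.] 661
top {'intrinsics': array([[57
[... 1089 characters left out ...]
[348. 222. 372. 242.] 287
{'time': 1.2, 'q': array([ 1.26514040e+00,  2.63892898e-01,  1.60400358e+00,  1.12239365e-05,
        1.27368838e+00, -3.69085976e-02]), 'joint_vel': array([-0.00151656, -0.00015331, -0.00126671, -0.00068661, -0.0004805 ,
       -0.00077946]), 'joint_torque': array([-8.37527841e-04, -5.15056694e+01, -3.67729962e+01, -2.23358675e-04,
        9.13952244e-04,  1.62120182e-05]), 'tool_pos': array([0.17923162, 0.65076676, 0.23128257]), 'tcp_rot': array([-4.20881933e-01, -3.11326271e+00, -1.49397345e-05]), 'wrist_force': array([ 0.57202613,  0.26134929, -0.06051384]), 'torque': array([-0.0218709 ,  0.04177745, -0.00267903]), 'grip_force': 0.0, 'width': 0.9982246417461293}
```

View pictures.

```bash
python3 - <<'E'
import cv2
a=cv2.imread("pics/top0.png")[140:320,140:500]; cv2.imwrite("pics/top0c.png",cv2.resize(a,None,fx=2.2,fy=2.2,interpolation=cv2.INTER_CUBIC))
a=cv2.imread("pics/scene0.png")[170:430,150:510]; cv2.imwrite("pics/scene0c.png",cv2.resize(a,None,fx=2.2,fy=2.2,interpolation=cv2.INTER_CUBIC))
E
```

```text
(no output)
```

View pics/top0c.png

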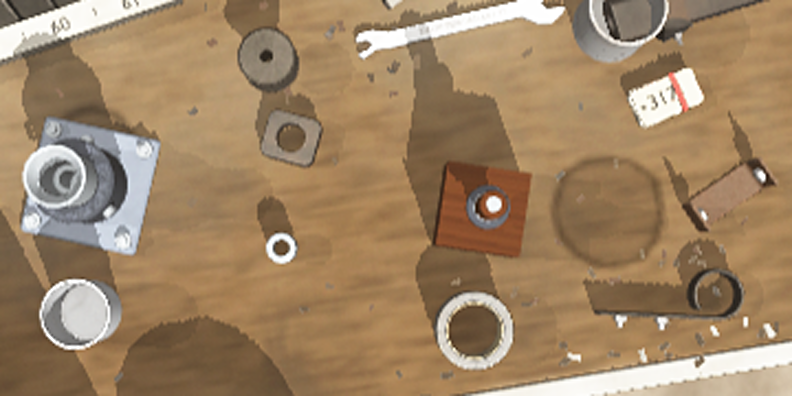

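View pics/scene0c.png

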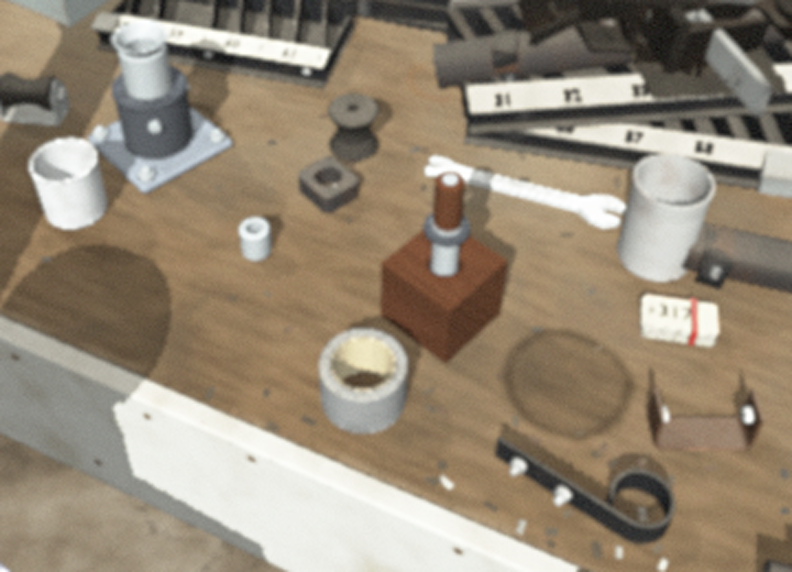

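```bash
cat > loc.py <<'E'
from h import *
from scipy.optimize import least_squares
def circ(c,r,z,n=48):
    a=np.linspace(0,2*np.pi,n,endpoint=False); return np.c_[c[0]+r*np.cos(a),c[1]+r*np.sin(a),np.full(n,z)]
def hull(p,c,solids,shape=(480,640),S=8):
    m=np.zeros((shape[0],shape[1]),np.uint8)
    for r,z0,z1 in solids:
        P=np.array([proj(p,x) for x in np.vstack([circ(c,r,z0),circ(c,r,z1)])])
        cv2.fillConvexPoly(m,cv2.convexHull((P*16).round().astype(np.int32)),1,shift=4)
    return m>0
E
python3 - <<'E'
from loc import *
class P(dict):pass
S={"intrinsics":[[456.85263151,0,320.20714829],[0,456.85263151,243.23648915],[0,0,1]],"world_from_camera":[[0.58197095,0.54710791,-0.60165002,0.03035586],[-0.81320823,0.39288273,-0.42934315,-0.42888256],[0.00148087,0.73913199,0.67355899,0.69720659],[0,0,0,1]]}
T={"intrinsics":[[572.08561216,0,317.43475516],[0,572.08561216,235.93651979],[0,0,1]],"world_from_camera":[[0.01161145,0.9992068,-0.03809124,0.47504622],[-0.9998653,0.01204414,0.01114956,-0.05338091],[0.01159949,0.03795665,0.99921206,1.18088205],[0,0,0,1]]}
import json; json.dump({"scene":S,"top":T},open("cal.json","w"))
for n,s,t,z in(("tube",(214.1,189.1),(165.5,220.9),.138),("bush",(265.9,272.7),(267.7,252.7),.032),("rodtop",(354.5,251.8),(364.5,232.7),.164)):
    print(n,atz(S,s,z).round(4),atz(T,t,z).round(4))
print("guard",atz(T,(361.8,233.6),.114))
C={"tube":atz(T,(165.5,220.9),.138),"bush":atz(T,(267.7,252.7),.032),"rod":atz(T,(364.5,232.7),.164)}
O={"tube":[(.023,.138),(.016,.126)],"bush":[(.014,.032),(.014,0)],"rod":[(.012,.164),(.019,.114),(.019,.107)]}
rows=[]
for nm,p in(("scene",S),("top",T)):
    im=cv2.imread(f"pics/{nm}0.png"); r=[]
    for k in C:
        u=proj(p,C[k]).round().astype(int); h=20; f=6
        a=cv2.resize(im[u[1]-h:u[1]+h,u[0]-h:u[0]+h],None,fx=f,fy=f,interpolation=cv2.INTER_CUBIC)
        for R,z in O[k]:
            q=np.array([proj(p,x) for x in circ(C[k],R,z)]); q=(q-(u-h)+.5)*f
            cv2.polylines(a,[(q*16).astype(np.int32)],True,(0,255,0),1,cv2.LINE_AA,4)
        r.append(a)
    rows.append(np.hstack(r))
cv2.imwrite("pics/ov.png",np.vstack(rows))
E
```

```text
tube [0.5371 0.2052 0.138 ] [0.5389 0.2119 0.138 ]
bush [0.4888 0.0328 0.032 ] [0.484  0.0332 0.032 ]
rodtop [ 0.523  -0.1489  0.164 ] [ 0.5206 -0.1485  0.164 ]
guard [ 0.52108452 -0.14812383  0.114     ]
```

View pics/ov.png

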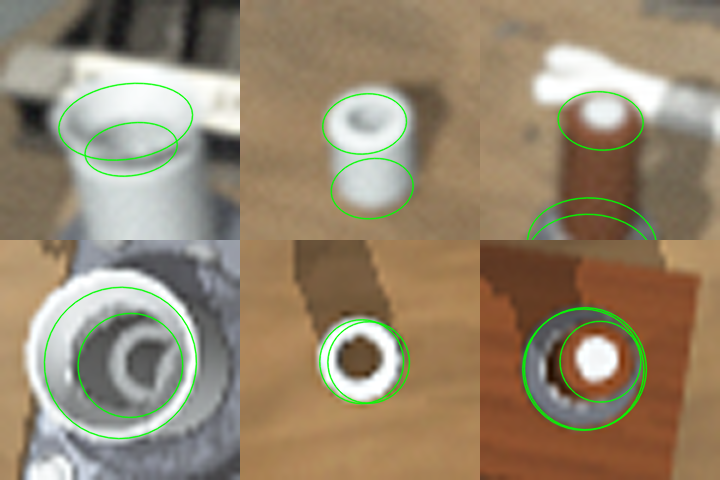

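```bash
python3 - <<'E'
from loc import *
import json; cal=json.load(open("cal.json")); S,T=cal["scene"],cal["top"]
C={"tube":atz(T,(164.3,219.6),.138),"bush":atz(T,(267.2,252.2),.032),"rod":atz(T,(361.6,233.1),.114)}
for k in C: print(k,C[k].round(4))
O={"tube":[(.0265,.138),(.023,.12),(.023,.085),(.0375,.08)],"bush":[(.014,.032),(.014,0)],"rod":[(.012,.164),(.019,.114),(.019,.107)]}
rows=[]
for nm,p in(("scene",S),("top",T)):
    im=cv2.imread(f"pics/{nm}0.png"); r=[]
    for k in C:
        u=proj(p,C[k]).round().astype(int)+(0,6 if nm=="scene" else 0); h=22; f=6
        a=cv2.resize(im[u[1]-h:u[1]+h,u[0]-h:u[0]+h],None,fx=f,fy=f,interpolation=cv2.INTER_CUBIC)
        for R,z in O[k]:
            q=np.array([proj(p,x) for x in circ(C[k],R,z)]); q=(q-(u-h)+.5)*f
            cv2.polylines(a,[(q*16).astype(np.int32)],True,(0,255,0),1,cv2.LINE_AA,4)
        r.append(a)
    rows.append(np.hstack(r))
cv2.imwrite("pics/ov2.png",np.vstack(rows))
E
```

```text
tube [0.5412 0.2141 0.138 ]
bush [0.485  0.0342 0.032 ]
rod [ 0.522  -0.1477  0.114 ]
```

View pics/ov2.png

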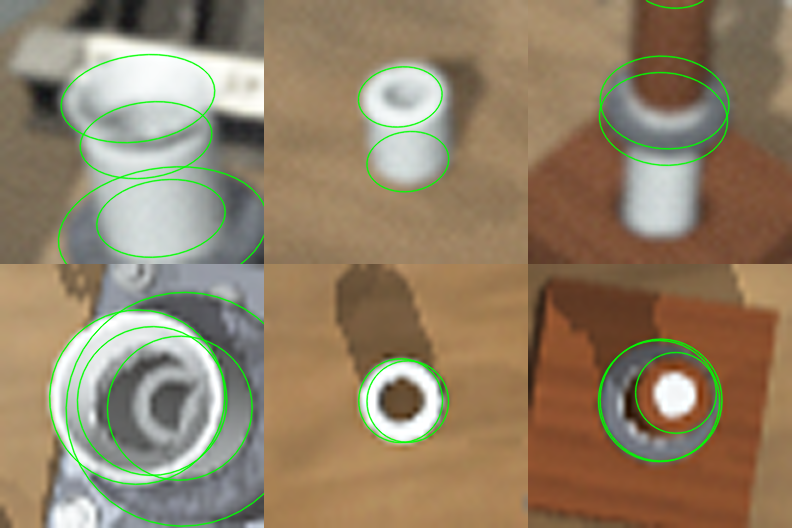

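Request:
{"fn": "drive_tool", "kwargs": {"rows": [[0,0,-5.14,0,0,0,0.7],[0,0,-5.14,0,0,0,0.7],[0,0,-5.14,0,0,0,0.7],[0,0,0,-0.018,-0.036,0,0.7],[0,0,0,-0.018,-0.036,0,0.7],[0,0,0,-0.018,-0.036,0,0.7],[0,0,0,-0.018,-0.036,0,0.7],[0,0,0,-0.018,-0.036,0,0.7]], "force": 40}}

```text
time: 1.87
tool_pos: [0.2697, 0.4692, 0.2313]
tcp_rot: [-0.002, 3.141, 0.0]
wrist_force: [0.5, -0.4, -0.2]
width: 0.7
grip_force: 0.0
```

Request:
{"fn": "drive_tool", "kwargs": {"rows": [[0,0,0,-0.018,-0.036,0,0.7],[0,0,0,-0.018,-0.036,0,0.7],[0,0,0,-0.018,-0.036,0,0.7],[0,0,0,-0.018,-0.036,0,0.7],[0,0,0,-0.018,-0.036,0,0.7],[0,0,0,-0.018,-0.036,0,0.7],[0,0,0,-0.018,-0.036,0,0.7],[0,0,0,-0.018,-0.036,0,0.7]]}}

```text
time: 2.53
tool_pos: [0.4139, 0.181, 0.2318]
tcp_rot: [-0.001, 3.14, 0.001]
wrist_force: [0.0, 0.1, 0.4]
width: 0.702
grip_force: 0.0
```

Request:
{"fn": "drive_tool", "kwargs": {"rows": [[0,0,0,-0.018,-0.036,0,0.7],[0,0,0,-0.018,-0.036,0,0.7],[0,0,0,-0.018,-0.036,0,0.7],[0,0,0,-0.018,-0.036,0,0.7],[0,0,0,0,0,0,0.7],[0,0,0,0,0,0,0.7]]}}

```text
time: 3.03
tool_pos: [0.4861, 0.0369, 0.2313]
tcp_rot: [-0.007, -3.142, -0.0]
wrist_force: [0.6, 0.8, -0.1]
width: 0.696
grip_force: 0.0
```

Request:
{"fn": "drive_tool", "kwargs": {"rows": [[0,0,0,-0.001,-0.003,0.04,0.7],[0,0,0,0,0,0.04,0.7],[0,0,0,0,0,0.04,0.7],[0,0,0,0,0,0.04,0.7],[0,0,0,0,0,0.03,0.7],[0,0,0,0,0,0.02,0.7],[0,0,0,0,0,0.011,0.7],[0,0,0,0,0,0,0.5]]}}

```text
time: 3.7
tool_pos: [0.4835, 0.037, 0.0078]
tcp_rot: [0.003, -3.136, -0.0]
wrist_force: [-0.6, -0.6, -0.0]
width: 0.576
grip_force: 0.0
```

Request:
{"fn": "drive_tool", "kwargs": {"rows": [[0,0,0,0,0,0,0.2],[0,0,0,0,0,0,0.0],[0,0,0,0,0,0,0.0],[0,0,0,0,0,0,0.0],[0,0,0,0,0,0,0.0],[0,0,0,0,0,0,0.0]], "force": 40}}

```text
time: 4.2
tool_pos: [0.488, 0.036, 0.0118]
tcp_rot: [-0.0, 3.139, 0.0]
wrist_force: [-0.0, 0.1, 7.1]
width: 0.314
grip_force: 40.0
```

Request:
{"fn": "drive_tool", "kwargs": {"rows": [[0,0,0,0,0,-0.01,0.0],[0,0,0,0,0,-0.03,0.0],[0,0,0,0,0,-0.04,0.0],[0,0,0,0,0,-0.04,0.0],[0,0,0,0,0,-0.04,0.0],[0,0,0,0,0,-0.04,0.0],[0,0,0,0,0,0,0.0]]}}

```text
time: 4.78
tool_pos: [0.4919, 0.0358, 0.2206]
tcp_rot: [-0.0, 3.125, 0.0]
wrist_force: [2.4, 0.6, -0.3]
width: 0.306
grip_force: 39.7
```

```bash
python3 - <<'E'
from h import *
r=[]
for n in("scene","top"):
    p=read_camera(n); s=status.read_state(); u=proj(p,s["tool_pos"]).round().astype(int)
    print(n,u,s["tool_pos"],s["width"])
    a=p["color"][u[1]-40:u[1]+40,u[0]-40:u[0]+40,::-1]; r.append(cv2.resize(a,(400,400),interpolation=cv2.INTER_CUBIC))
cv2.imwrite("pics/grasp.png",np.hstack(r))
E
```

```text
scene [257 198] [0.49019216 0.03579605 0.21680611] 0.30797524953510796
top [258 249] [0.4879861  0.0357444  0.21336634] 0.3090806322122592
```

View pics/grasp.png

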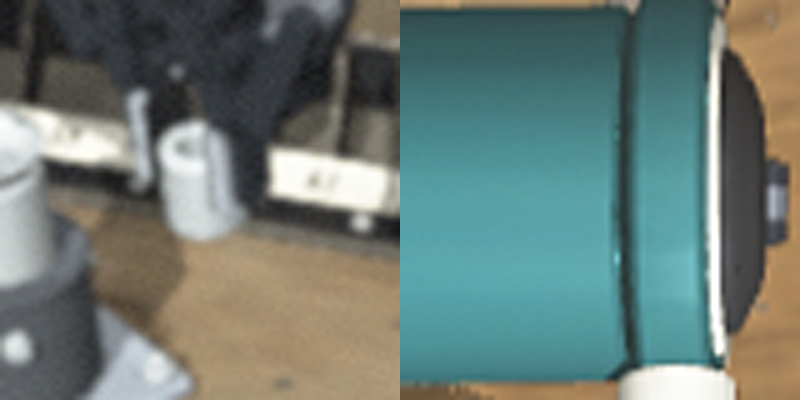

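Request:
{"fn": "drive_tool", "kwargs": {"rows": [[0,0,0,-0.01,0.035,0,0],[0,0,0,-0.01,0.036,0,0],[0,0,0,-0.011,0.036,0,0],[0,0,0,-0.011,0.036,0,0],[0,0,0,-0.011,0.034,0,0],[0,0,0,0,0,0.02,0],[0,0,0,0,0,0.012,0],[0,0,0,0,0,0,0]]}}

```text
time: 5.55
tool_pos: [0.5351, 0.2115, 0.1721]
tcp_rot: [0.002, -3.131, 0.007]
wrist_force: [-0.5, 0.2, -1.4]
width: 0.311
grip_force: 39.8
```

Request:
{"fn": "drive_tool", "kwargs": {"rows": [[0,0,0,0,0,0,0],[0,0,0,0,0,0,0],[0,0,0,0,0,0,0]]}}

```text
time: 5.8
tool_pos: [0.5396, 0.212, 0.1788]
tcp_rot: [0.002, 3.141, 0.0]
wrist_force: [0.2, 0.2, -1.0]
width: 0.315
grip_force: 39.8
```

```bash
python3 - <<'E'
from h import *
p=read_camera("scene"); s=status.read_state(); u=proj(p,s["tool_pos"]).round().astype(int)
print(u,s["tool_pos"],s["width"])
a=p["color"][u[1]-40:u[1]+60,u[0]-50:u[0]+50,::-1]; cv2.imwrite("pics/over.png",cv2.resize(a,(600,600),interpolation=cv2.INTER_CUBIC))
E
```

```text
[210 171] [0.53985054 0.21210935 0.17921105] 0.3110998526593091
```

View pics/over.png

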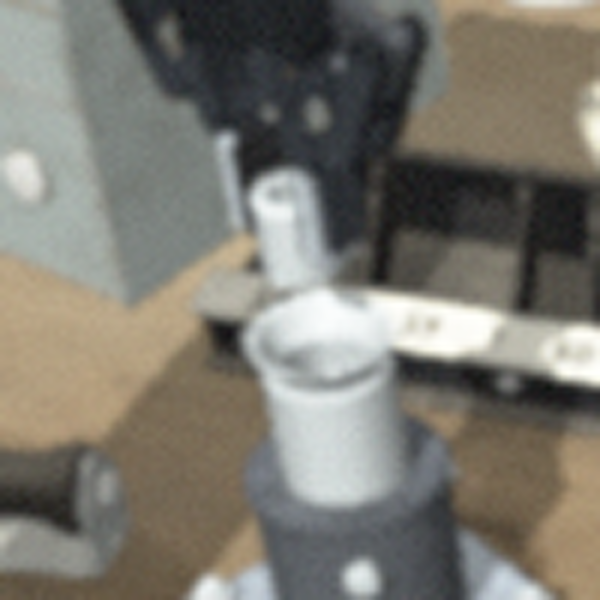

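```bash
python3 - <<'E'
from h import *
import json; p=json.load(open("cal.json"))["scene"]
t=np.array([.5398,.2121,.1792]); u=np.array([210,171])
c=lambda X:(proj(p,X)-u+[50,40]+.5)*6
print("bushbot",c(t-[0,0,.0112]),"bushtop",c(t+[0,0,.0208]),"rim",c([.541,.213,.138]),c([.5412,.2141,.138]),"pipebot",c([.541,.213,.08]))
print("dpx/mm x,y,z",[(c(t+d)-c(t)).round(2) for d in np.eye(3)*.001])
E
```

```text
bushbot [305.21867587 269.12494806] bushtop [289.8635174  188.81540274] rim [319.63648977 338.6359005 ] [317.81270346 337.2980838 ] pipebot [344.61994561 469.5334148 ]
dpx/mm x,y,z [array([ 2.14, -1.33]), array([-2.09, -0.96]), array([-0.48, -2.49])]
```

Request:
{"fn": "drive_tool", "kwargs": {"rows": [[0,0,0,-0.001,0.001,0.008,0],[0,0,0,0,0,0.009,0],[0,0,0,0,0,0.008,0],[0,0,0,0,0,0.006,0],[0,0,0,0,0,0.003,0],[0,0,0,0,0,0,0],[0,0,0,0,0,0,0],[0,0,0,0,0,0,0]]}}

```text
time: 6.52
tool_pos: [0.5407, 0.214, 0.1445]
tcp_rot: [-0.001, 3.141, 0.0]
wrist_force: [-0.3, 0.3, -0.7]
width: 0.311
grip_force: 39.8
```

Request:
{"fn": "drive_tool", "kwargs": {"rows": [[0,0,0,0,0,0.002,0],[0,0,0,0,0,0.002,0],[0,0,0,0,0,0,0],[0,0,0,0,0,0,0]]}}

```text
time: 6.85
tool_pos: [0.5403, 0.2139, 0.1402]
tcp_rot: [0.001, -3.141, 0.0]
wrist_force: [-0.6, 1.0, -0.7]
width: 0.309
grip_force: 39.8
```

Request:
{"fn": "drive_tool", "kwargs": {"rows": [[0,0,0,0,0,0,0.5],[0,0,0,0,0,0,0.6],[0,0,0,0,0,0,0.7],[0,0,0,0,0,0,0.7],[0,0,0,0,0,-0.02,0.7],[0,0,0,0,0,-0.04,0.7],[0,0,0,0,0,-0.04,0.7]]}}

```text
time: 7.43
tool_pos: [0.5387, 0.2133, 0.2391]
tcp_rot: [0.001, -3.137, 0.003]
wrist_force: [0.8, 1.1, 0.4]
width: 0.698
grip_force: 0.0
```

Request:
{"fn": "drive_tool", "kwargs": {"rows": [[0,0,0,0.004,-0.04,0,0.7],[0,0,0,0.004,-0.04,0,0.7],[0,0,0,0.004,-0.04,0,0.7],[0,0,0,0.004,-0.04,0,0.7],[0,0,0,0.002,-0.04,0,0.7],[0,0,0,0,-0.04,0,0.7],[0,0,0,0,-0.04,0,0.7],[0,0,0,0,-0.04,0,0.7]]}}

```text
time: 8.1
tool_pos: [0.5222, -0.108, 0.2407]
tcp_rot: [-0.001, 3.141, -0.0]
wrist_force: [0.2, -0.1, -0.1]
width: 0.695
grip_force: 0.0
```

Request:
{"fn": "drive_tool", "kwargs": {"rows": [[0,0,0,0,-0.04,0,0.7],[0,0,0,0,0,0,0.7],[0,0,0,0,0,0,0.7]]}}

```text
time: 8.35
tool_pos: [0.5223, -0.1482, 0.2404]
tcp_rot: [0.006, 3.141, 0.0]
wrist_force: [-0.9, 0.1, -0.2]
width: 0.704
grip_force: 0.0
```

```bash
python3 - <<'E'
from h import *
r=[]
for n in("scene","top"):
    p=read_camera(n)
    for X in([.541,.213,.138],[.523,-.148,.114]):
        u=proj(p,X).round().astype(int); r.append(cv2.resize(p["color"][u[1]-25:u[1]+25,u[0]-25:u[0]+25,::-1],(300,300),interpolation=cv2.INTER_CUBIC))
    print(status.read_state()["tool_pos"])
cv2.imwrite("pics/drop.png",np.vstack([np.hstack(r[:2]),np.hstack(r[2:])]))
E
```

```text
[ 0.52234278 -0.14668697  0.24025272]
[ 0.52240225 -0.14575069  0.24020869]
```

View pics/drop.png

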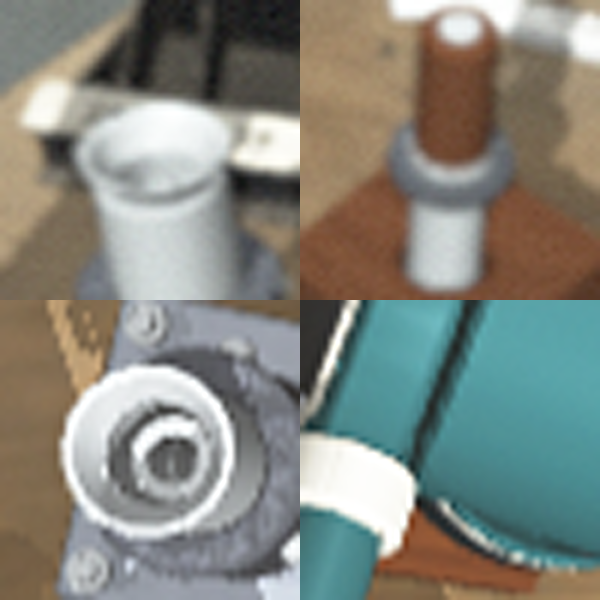

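Request:
{"fn": "drive_tool", "kwargs": {"rows": [[0,0,0,-0.001,-0.002,0.035,0.7],[0,0,0,0,0,0.035,0.7],[0,0,0,0,0,0.03,0.7],[0,0,0,0,0,0.015,0.7],[0,0,0,0,0,0.006,0.7],[0,0,0,0,0,0,0.7],[0,0,0,0,0,0,0.7],[0,0,0,0,0,0,0.7]]}}

```text
time: 9.12
tool_pos: [0.5252, -0.1479, 0.1213]
tcp_rot: [-0.002, 3.138, -0.002]
wrist_force: [0.5, 0.2, -0.1]
width: 0.699
grip_force: 0.0
```

Request:
{"fn": "drive_tool", "kwargs": {"rows": [[0,0,0,0,0,0,0.5],[0,0,0,0,0,0,0.3],[0,0,0,0,0,0,0.0],[0,0,0,0,0,0,0.0],[0,0,0,0,0,0,0.0],[0,0,0,0,0,0,0.0],[0,0,0,0,0,0,0.0],[0,0,0,0,0,0,0.0]], "force": 90}}

```text
time: 9.78
tool_pos: [0.5245, -0.1483, 0.1207]
tcp_rot: [0.0, 3.139, -0.0]
wrist_force: [-0.4, 0.9, 5.9]
width: 0.263
grip_force: 87.7
```

Request:
{"fn": "drive_tool", "kwargs": {"rows": [[0,0,0,0,0,-0.005,0],[0,0,0,0,0,-0.015,0],[0,0,0,0,0,-0.025,0],[0,0,0,0,0,-0.03,0],[0,0,0,0,0,-0.035,0],[0,0,0,0,0,-0.03,0],[0,0,0,0,0,-0.015,0],[0,0,0,0,0,0,0]]}}

```text
time: 10.45
tool_pos: [0.5256, -0.149, 0.279]
tcp_rot: [-0.0, 3.134, -0.004]
wrist_force: [0.3, 0.0, -2.7]
width: 0.262
grip_force: 88.7
```

Request:
{"fn": "drive_tool", "kwargs": {"rows": [[0,0,0,0,0.02,0,0],[0,0,0,-0.002,0.03,0,0],[0,0,0,-0.002,0.04,0,0],[0,0,0,-0.002,0.04,0,0],[0,0,0,-0.002,0.04,0,0],[0,0,0,-0.002,0.04,0,0],[0,0,0,-0.002,0.04,0,0],[0,0,0,-0.002,0.04,0,0]]}}

```text
time: 11.12
tool_pos: [0.5357, 0.1433, 0.2714]
tcp_rot: [0.0, -3.138, 0.002]
wrist_force: [0.5, -0.2, -2.6]
width: 0.263
grip_force: 89.0
```

Request:
{"fn": "drive_tool", "kwargs": {"rows": [[0,0,0,-0.002,0.03,0,0],[0,0,0,-0.001,0.025,0,0],[0,0,0,-0.001,0.016,0,0],[0,0,0,0,0,0,0],[0,0,0,0,0,0,0],[0,0,0,0,0,0,0]]}}

```text
time: 11.62
tool_pos: [0.5405, 0.212, 0.2723]
tcp_rot: [0.001, -3.139, 0.003]
wrist_force: [-0.3, 0.3, -3.4]
width: 0.262
grip_force: 89.0
```

```bash
python3 - <<'E'
from h import *
p=read_camera("scene"); s=status.read_state(); t=s["tool_pos"]; print(t,s["tcp_rot"],s["wrist_force"],s["width"])
u=proj(p,t-[0,0,.11]).round().astype(int); h=32;f=9
a=cv2.resize(p["color"][u[1]-h-20:u[1]+h,u[0]-h:u[0]+h,::-1],None,fx=f,fy=f,interpolation=cv2.INTER_CUBIC)
c=lambda X:tuple(int(v) for v in ((proj(p,X)-u+[h,h+20]+.5)*f))
print("foot",c(t-[0,0,.11]),"rim",c([.541,.213,.138]))
for r,b in((.011,t-[0,0,.111]),(.019,t-[0,0,.007]),(.0265,np.array([.541,.213,.138]))):
    q=np.array([c(b+[r*np.cos(g),r*np.sin(g),0]) for g in np.linspace(0,6.28,40)]); cv2.polylines(a,[q],True,(0,255,0),1)
cv2.imwrite("pics/rod.png",a); print(a.shape)
E
```

```text
[0.54073346 0.2117485  0.27275427] [-5.03854926e-04 -3.13925452e+00  2.21529677e-03] [ 0.21466249 -0.09909067 -2.66150471] 0.2621635619039592
foot (294, 475) rim (308, 561)
(756, 576, 3)
```

View pics/rod.png

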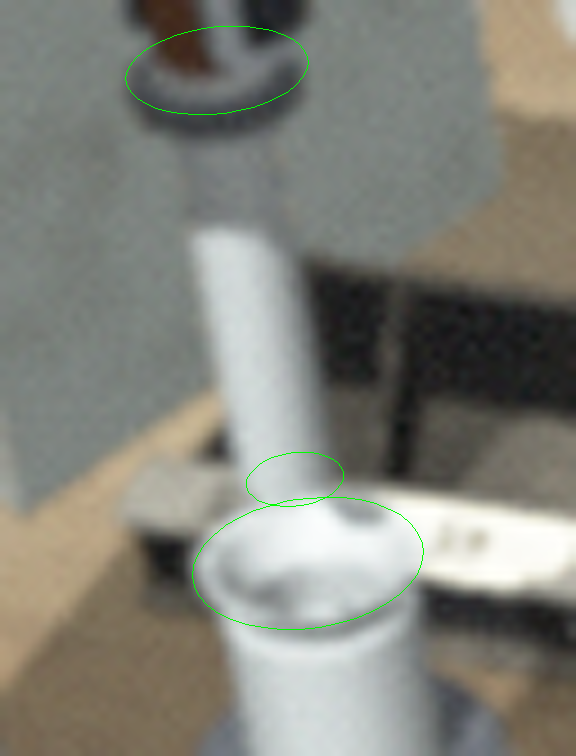

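Request:
{"fn": "drive_tool", "kwargs": {"rows": [[0,0,0,-0.001,0,0.006,0],[0,0,0,0,0,0.008,0],[0,0,0,0,0,0.008,0],[0,0,0,0,0,0.004,0],[0,0,0,0,0,0.002,0],[0,0,0,0,0,0.001,0],[0,0,0,0,0,0.001,0],[0,0,0,0,0,0,0]]}}

```text
time: 12.33
tool_pos: [0.5425, 0.2129, 0.2444]
tcp_rot: [-0.001, 3.141, 0.0]
wrist_force: [1.2, -0.0, -2.4]
width: 0.259
grip_force: 89.0
```

Request:
{"fn": "drive_tool", "kwargs": {"rows": [[0,0,0,0,0,0.001,0],[0,0,0,0,0,0.001,0],[0,0,0,0,0,0.001,0],[0,0,0,0,0,0.001,0],[0,0,0,0,0,0.001,0],[0,0,0,0,0,0.001,0],[0,0,0,0,0,0,0],[0,0,0,0,0,0,0]]}}

```text
time: 13.0
tool_pos: [0.5423, 0.2129, 0.2382]
tcp_rot: [0.001, -3.141, 0.0]
wrist_force: [-0.5, -0.1, -2.7]
width: 0.26
grip_force: 89.0
```

Request:
{"fn": "drive_tool", "kwargs": {"rows": [[0,0,0,0,0,0.001,0],[0,0,0,0,0,0.001,0],[0,0,0,0,0,0.001,0],[0,0,0,0,0,0.001,0],[0,0,0,0,0,0.001,0],[0,0,0,0,0,0.001,0],[0,0,0,0,0,0,0],[0,0,0,0,0,0,0]]}}

```text
time: 13.67
tool_pos: [0.5423, 0.2129, 0.2321]
tcp_rot: [0.001, -3.141, 0.0]
wrist_force: [-0.9, -0.0, -2.3]
width: 0.262
grip_force: 89.0
```

Request:
{"fn": "drive_tool", "kwargs": {"rows": [[0,0,0,0,0,0.001,0],[0,0,0,0,0,0.001,0],[0,0,0,0,0,0.001,0],[0,0,0,0,0,0.001,0],[0,0,0,0,0,0,0],[0,0,0,0,0,0,0]]}}

```text
time: 14.17
tool_pos: [0.5423, 0.2128, 0.2281]
tcp_rot: [0.0, -3.141, 0.0]
wrist_force: [-0.2, 0.4, -3.6]
width: 0.263
grip_force: 89.0
```

Request:
{"fn": "drive_tool", "kwargs": {"rows": [[0,0,0,0,0,0.001,0],[0,0,0,0,0,0.001,0],[0,0,0,0,0,0.001,0],[0,0,0,0,0,0.001,0],[0,0,0,0,0,0,0],[0,0,0,0,0,0,0]]}}

```text
time: 14.67
tool_pos: [0.5432, 0.2135, 0.2255]
tcp_rot: [-0.0, 3.139, 0.002]
wrist_force: [-0.2, 0.2, 3.2]
width: 0.26
grip_force: 89.8
```

Request:
{"fn": "drive_tool", "kwargs": {"rows": [[0,0,0,0,0,0.001,0],[0,0,0,0,0,0.001,0],[0,0,0,0,0,0.001,0],[0,0,0,0,0,0.001,0],[0,0,0,0,0,0,0],[0,0,0,0,0,0,0]]}}

```text
time: 15.17
tool_pos: [0.5431, 0.2135, 0.2213]
tcp_rot: [-0.0, 3.14, 0.002]
wrist_force: [-0.1, 2.9, 5.0]
width: 0.26
grip_force: 90.1
```

Request:
{"fn": "drive_tool", "kwargs": {"rows": [[0,0,0,0,0,0.001,0],[0,0,0,0,0,0.001,0],[0,0,0,0,0,0.001,0],[0,0,0,0,0,0.001,0],[0,0,0,0,0,0.001,0],[0,0,0,0,0,0,0]]}}

```text
time: 15.67
tool_pos: [0.5425, 0.2131, 0.2152]
tcp_rot: [-0.0, 3.141, 0.001]
wrist_force: [-0.1, 2.5, 4.2]
width: 0.261
grip_force: 90.0
```

Request:
{"fn": "drive_tool", "kwargs": {"rows": [[0,0,0,0,0,0.001,0],[0,0,0,0,0,0.001,0],[0,0,0,0,0,0.001,0],[0,0,0,0,0,0,0]]}}

```text
time: 16.0
tool_pos: [0.5423, 0.2129, 0.2119]
tcp_rot: [0.001, -3.141, -0.0]
wrist_force: [1.4, 3.0, 3.5]
width: 0.259
grip_force: 90.0
```

Now in the possible seat range; smaller steps.

Request:
{"fn": "drive_tool", "kwargs": {"rows": [[0,0,0,0,0,0.001,0],[0,0,0,0,0,0.001,0],[0,0,0,0,0,0.001,0],[0,0,0,0,0,0,0]]}}

```text
time: 16.33
tool_pos: [0.5423, 0.2128, 0.209]
tcp_rot: [0.001, -3.141, 0.0]
wrist_force: [-0.2, 3.3, 4.2]
width: 0.258
grip_force: 90.0
```

Request:
{"fn": "drive_tool", "kwargs": {"rows": [[0,0,0,0,0,0.001,0],[0,0,0,0,0,0.001,0],[0,0,0,0,0,0,0]]}}

```text
time: 16.58
tool_pos: [0.5424, 0.2127, 0.207]
tcp_rot: [0.001, -3.141, 0.0]
wrist_force: [0.8, 2.5, 3.9]
width: 0.256
grip_force: 90.0
```

Request:
{"fn": "drive_tool", "kwargs": {"rows": [[0,0,0,0,0,0.001,0],[0,0,0,0,0,0.001,0],[0,0,0,0,0,0.001,0],[0,0,0,0,0,0,0]]}}

```text
time: 16.92
tool_pos: [0.5424, 0.2126, 0.2041]
tcp_rot: [0.001, -3.141, 0.001]
wrist_force: [0.9, 1.5, 3.3]
width: 0.257
grip_force: 90.0
```

Request:
{"fn": "drive_tool", "kwargs": {"rows": [[0,0,0,0,0,0.001,0],[0,0,0,0,0,0.001,0],[0,0,0,0,0,0,0]]}}

```text
time: 17.17
tool_pos: [0.5424, 0.2127, 0.2022]
tcp_rot: [0.001, -3.142, 0.001]
wrist_force: [0.7, 1.3, 4.3]
width: 0.262
grip_force: 90.0
```

Request:
{"fn": "drive_tool", "kwargs": {"rows": [[0,0,0,0,0,0.001,0],[0,0,0,0,0,0.001,0],[0,0,0,0,0,0,0]]}}

```text
time: 17.42
tool_pos: [0.5424, 0.2127, 0.2002]
tcp_rot: [0.0, -3.142, 0.0]
wrist_force: [0.5, 2.3, 3.4]
width: 0.259
grip_force: 90.0
```

Request:
{"fn": "drive_tool", "kwargs": {"rows": [[0,0,0,0,0,0.001,0],[0,0,0,0,0,0.001,0],[0,0,0,0,0,0,0]]}}

```text
time: 17.67
tool_pos: [0.5424, 0.2128, 0.1982]
tcp_rot: [0.0, -3.142, 0.0]
wrist_force: [0.2, 2.6, 3.9]
width: 0.259
grip_force: 90.0
```

Request:
{"fn": "drive_tool", "kwargs": {"rows": [[0,0,0,0,0,0.001,0],[0,0,0,0,0,0.001,0],[0,0,0,0,0,0,0]]}}

```text
time: 17.92
tool_pos: [0.5428, 0.213, 0.1971]
tcp_rot: [-0.001, 3.141, 0.001]
wrist_force: [0.0, 2.7, 7.1]
width: 0.255
grip_force: 90.1
```

Request:
{"fn": "drive_tool", "kwargs": {"rows": [[0,0,0,0,0,0.001,0],[0,0,0,0,0,0.001,0],[0,0,0,0,0,0,0]]}}

```text
time: 18.17
tool_pos: [0.5432, 0.2132, 0.196]
tcp_rot: [-0.0, 3.139, 0.001]
wrist_force: [-0.6, 1.7, 10.5]
width: 0.258
grip_force: 90.5
```

Request:
{"fn": "drive_tool", "kwargs": {"rows": [[0,0,0,0,0,0.001,0],[0,0,0,0,0,0.001,0],[0,0,0,0,0,0,0]]}}

```text
time: 18.42
tool_pos: [0.5435, 0.2135, 0.1949]
tcp_rot: [-0.001, 3.139, 0.002]
wrist_force: [-1.2, 2.5, 12.9]
width: 0.257
grip_force: 90.7
```

Request:
{"fn": "drive_tool", "kwargs": {"rows": [[0,0,0,0,0,0.001,0],[0,0,0,0,0,0.0005,0],[0,0,0,0,0,0,0],[0,0,0,0,0,0,0],[0,0,0,0,0,0,0],[0,0,0,0,0,0,0],[0,0,0,0,0,0,0]]}}

```text
time: 19.0
tool_pos: [0.5438, 0.2136, 0.1941]
tcp_rot: [-0.0, 3.138, 0.003]
wrist_force: [-2.2, 1.9, 16.0]
width: 0.26
grip_force: 90.8
```

Request:
{"fn": "drive_tool", "kwargs": {"rows": [[0,0,0,0,0,-0.004,0],[0,0,0,0,0,-0.008,0],[0,0,0,0,0,-0.015,0],[0,0,0,0,0,-0.02,0],[0,0,0,0,0,-0.02,0],[0,0,0,0,0,-0.015,0],[0,0,0,0,0,-0.004,0],[0,0,0,0,0,0,0]]}}

```text
time: 19.67
tool_pos: [0.5423, 0.2124, 0.2768]
tcp_rot: [0.0, -3.141, 0.001]
wrist_force: [1.2, -0.5, -3.4]
width: 0.261
grip_force: 89.2
```

Request:
{"fn": "drive_tool", "kwargs": {"rows": [[0,0,0,0,-0.02,0,0],[0,0,0,0.002,-0.03,0,0],[0,0,0,0.002,-0.04,0,0],[0,0,0,0.002,-0.04,0,0],[0,0,0,0.002,-0.04,0,0],[0,0,0,0.002,-0.04,0,0],[0,0,0,0.002,-0.04,0,0],[0,0,0,0.002,-0.04,0,0]]}}

```text
time: 20.33
tool_pos: [0.5263, -0.0789, 0.274]
tcp_rot: [0.001, -3.137, -0.001]
wrist_force: [0.8, -0.1, -3.4]
width: 0.258
grip_force: 89.2
```

Request:
{"fn": "drive_tool", "kwargs": {"rows": [[0,0,0,0.002,-0.03,0,0],[0,0,0,0.001,-0.025,0,0],[0,0,0,0.001,-0.016,0,0],[0,0,0,0,0,0,0],[0,0,0,0,0,0,0],[0,0,0,0,0,0,0],[0,0,0,0,0,0,0],[0,0,0,0,0,0,0]]}}

```text
time: 21.0
tool_pos: [0.5244, -0.147, 0.2763]
tcp_rot: [0.003, -3.141, -0.001]
wrist_force: [-0.2, -0.7, -2.2]
width: 0.261
grip_force: 89.3
```

```bash
python3 - <<'E'
from h import *
p=read_camera("scene"); s=status.read_state(); t=s["tool_pos"]; print(t,s["tcp_rot"],s["wrist_force"],s["width"])
u=proj(p,[.523,-.148,.12]).round().astype(int); h=32;f=9
a=cv2.resize(p["color"][u[1]-h-20:u[1]+h,u[0]-h:u[0]+h,::-1],None,fx=f,fy=f,interpolation=cv2.INTER_CUBIC)
c=lambda X:tuple(int(v) for v in ((proj(p,X)-u+[h,h+20]+.5)*f))
g0=np.array([.5245,-.1483,.07])
for r,b in((.011,t-[0,0,.111]),(.019,t-[0,0,.007]),(.013,g0)):
    print(c(b)); q=np.array([c(b+[r*np.cos(g),r*np.sin(g),0]) for g in np.linspace(0,6.28,40)]); cv2.polylines(a,[q],True,(0,255,0),1)
cv2.imwrite("pics/rod2.png",a)
E
```

```text
[ 0.52452037 -0.14705597  0.27652303] [ 3.01029517e-03 -3.14117443e+00 -4.35203877e-04] [ 0.81275111  0.07372568 -3.07985771] 0.2583072352486138
(302, 294)
(333, -146)
(283, 637)
```

View pics/rod2.png

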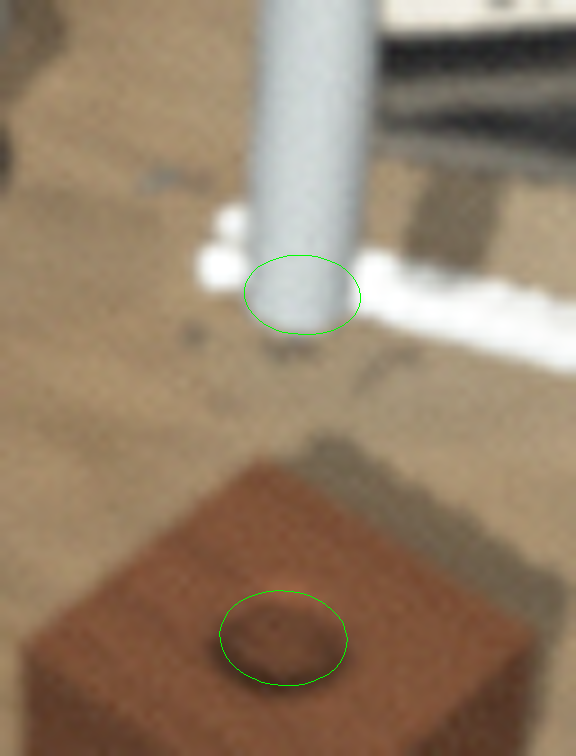

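Request:
{"fn": "drive_tool", "kwargs": {"rows": [[0,0,0,0.001,-0.002,0.01,0],[0,0,0,0,0,0.02,0],[0,0,0,0,0,0.025,0],[0,0,0,0,0,0.02,0],[0,0,0,0,0,0.008,0],[0,0,0,0,0,0,0],[0,0,0,0,0,0,0],[0,0,0,0,0,0,0]]}}

```text
time: 21.72
tool_pos: [0.5246, -0.1504, 0.1953]
tcp_rot: [-0.001, 3.139, -0.001]
wrist_force: [1.1, -0.2, -2.6]
width: 0.259
grip_force: 89.3
```

Request:
{"fn": "drive_tool", "kwargs": {"rows": [[0,0,0,0,0,0.002,0],[0,0,0,0,0,0.003,0],[0,0,0,0,0,0.003,0],[0,0,0,0,0,0.003,0],[0,0,0,0,0,0.002,0],[0,0,0,0,0,0,0]]}}

```text
time: 22.22
tool_pos: [0.5232, -0.1499, 0.1801]
tcp_rot: [0.0, -3.141, -0.001]
wrist_force: [0.5, 0.7, -3.2]
width: 0.259
grip_force: 89.3
```

Request:
{"fn": "drive_tool", "kwargs": {"rows": [[0,0,0,0,0.001,0.001,0],[0,0,0,0,0,0.002,0],[0,0,0,0,0,0.002,0],[0,0,0,0,0,0.002,0],[0,0,0,0,0,0,0],[0,0,0,0,0,0,0]]}}

```text
time: 22.72
tool_pos: [0.5233, -0.1491, 0.1735]
tcp_rot: [0.001, -3.141, -0.0]
wrist_force: [0.3, 0.3, -2.6]
width: 0.257
grip_force: 89.3
```

In the hole (foot ≈ 62 mm, no contact). Lower on.

Request:
{"fn": "drive_tool", "kwargs": {"rows": [[0,0,0,0,0,0.004,0],[0,0,0,0,0,0.005,0],[0,0,0,0,0,0.006,0],[0,0,0,0,0,0.006,0],[0,0,0,0,0,0.004,0],[0,0,0,0,0,0,0],[0,0,0,0,0,0,0]]}}

```text
time: 23.3
tool_pos: [0.5232, -0.149, 0.1481]
tcp_rot: [0.001, -3.14, -0.001]
wrist_force: [0.1, 0.3, -2.6]
width: 0.263
grip_force: 89.3
```

Request:
{"fn": "drive_tool", "kwargs": {"rows": [[0,0,0,0,0,0.004,0],[0,0,0,0,0,0.005,0],[0,0,0,0,0,0.005,0],[0,0,0,0,0,0.004,0],[0,0,0,0,0,0.003,0],[0,0,0,0,0,0,0],[0,0,0,0,0,0,0]]}}

```text
time: 23.88
tool_pos: [0.5233, -0.149, 0.1274]
tcp_rot: [0.001, -3.141, -0.0]
wrist_force: [0.6, -0.0, -2.8]
width: 0.263
grip_force: 89.3
```

Request:
{"fn": "drive_tool", "kwargs": {"rows": [[0,0,0,0,0,0.002,0],[0,0,0,0,0,0.002,0],[0,0,0,0,0,0.001,0],[0,0,0,0,0,0.001,0],[0,0,0,0,0,0,0],[0,0,0,0,0,0,0]]}}

```text
time: 24.38
tool_pos: [0.5235, -0.1491, 0.1218]
tcp_rot: [0.0, -3.142, -0.0]
wrist_force: [0.3, 0.7, -3.1]
width: 0.257
grip_force: 89.3
```

Request:
{"fn": "drive_tool", "kwargs": {"rows": [[0,0,0,0,0,0,0.3],[0,0,0,0,0,0,0.4],[0,0,0,0,0,0,0.6],[0,0,0,0,0,0,0.7],[0,0,0,0,0,0,0.7],[0,0,0,0,0,0,0.7],[0,0,0,0,0,0,0.7],[0,0,0,0,0,0,0.7]]}}

```text
time: 25.05
tool_pos: [0.5235, -0.1491, 0.1218]
tcp_rot: [-0.001, 3.142, -0.0]
wrist_force: [-0.1, -0.0, -0.8]
width: 0.7
grip_force: 0.0
```

Request:
{"fn": "drive_tool", "kwargs": {"rows": [[0,0,0,0,0,-0.01,0.7],[0,0,0,0,0,-0.03,0.7],[0,0,0,0,0,-0.04,0.7],[0,0,0,0,0,-0.04,0.7],[0,0,0,0,0,-0.02,0.7],[0,0,0,0.03,0,0,0.7],[0,0,0,0.03,0,0,0.7],[0,0,0,0,0,0,0.7]]}}

```text
time: 25.72
tool_pos: [0.4596, -0.1488, 0.2627]
tcp_rot: [-0.0, -3.14, 0.0]
wrist_force: [-1.0, 0.2, -0.3]
width: 0.704
grip_force: 0.0
```

```bash
python3 - <<'E'
from h import *
r=[]
for n in("scene","top"):
    p=read_camera(n)
    for X in([.541,.213,.138],[.523,-.148,.114]):
        u=proj(p,X).round().astype(int); r.append(cv2.resize(p["color"][u[1]-25:u[1]+25,u[0]-25:u[0]+25,::-1],(290,290),interpolation=cv2.INTER_CUBIC))
    print(status.read_state()["tool_pos"])
cv2.imwrite("pics/end.png",np.vstack([np.hstack(r[:2]),np.hstack(r[2:])]))
E
```

```text
[ 0.46174982 -0.14900939  0.26268919]
[ 0.46309837 -0.1491627   0.26271269]
```

View pics/end.png

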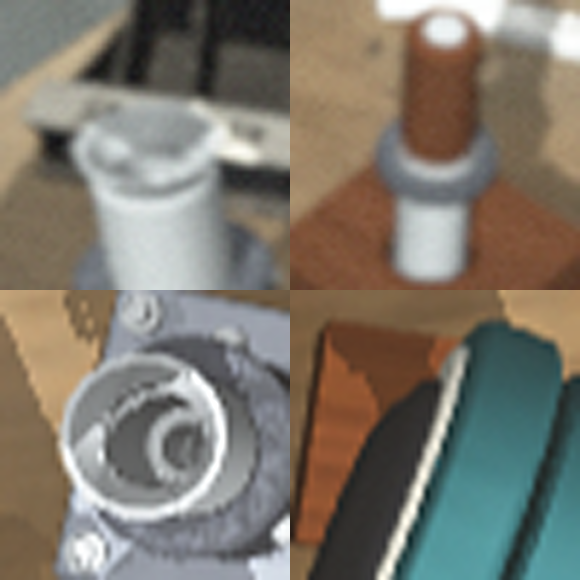

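```bash
python3 -c "
from workcell import workorder; print(workorder.finish_job())"
```

```text
the job is handed in; nothing more can be done
None
```

I dropped the second bush in on the first, pressed both onto the seat with a peak measured force of about 19 N, stood the rod back in its block and handed the job in at about 26 s; the judge's verdict wasn't shown.

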